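# Lift the shortbread round off the baking sheet with the turner

## Task

Use the turner to lift the round shortbread off the baking sheet and set it gently on the cooling rack, right way up and wholly on the wires, then lay the turner flat on the worktop, clear of the sheet and the rack. The shortbread is brittle: never touch the round one with the fingers, never press or drop it hard, and do not press the turner hard on the sheet's coating or on the rack. Leave the square pieces and the mug where they are.

Things in the scene. Friction and masses are not known exactly. Their poses are not given: they have to be found in the camera images.
- turner: slotted steel turner with a black handle, 248 mm long, 155 g, on its blade. Origin: centre of the blade's underside; x forwards to its leading edge, y across, z up. Polished blade (shortbread slides off it when sloped over about 22 degrees, stays below 8), 95 mm long (x -47.5 to 47.5 mm), 75 mm wide, 2 mm thick, straight leading edge. A neck 22 mm wide rises from its heel (x -44) to the handle
- turner_grip (a point): middle of the section of the handle's front part, 115 mm behind and 44.7 mm above the turner's origin; axes as the turner's. The handle is flat-sided, 20 mm wide and 20 mm high; its centre line runs straight from x -86, z 37 mm to x -200, z 66 mm in the turner's frame
- turner_tip (a point): middle of the blade's leading edge, on its underside; axes as the turner's
- round: the round shortbread, 90 mm diameter, 14 mm thick, about 75 g, the foot of its edge bevelled 2.5 mm high and 4 mm inwards. It lies loose on the baking sheet, slides when pushed, and stops against the sheet's back rim. Origin: centre of its underside, z up
- tray: dark steel baking sheet fixed on the worktop, 320 mm (its x) by 260 mm (its y), sheet 3 mm thick. Origin: centre of its underside, z up. Its +y edge is open and flat; the other sides have a rolled rim 17 mm high (inner face of the back rim at y -125.5 mm). Three shortbreads lie on it side by side along x, 90 mm apart, some way before the back rim
- rack: steel wire cooling rack fixed on the worktop, 240 mm (its x) by 180 mm (its y), the wires' top 20 mm above the worktop. Origin: centre of its footprint at worktop level, z up. One square shortbread lies near its +x end; the rest is free
- square1: square shortbread on the baking sheet, 60 x 60 x 14 mm, 45 g; origin: centre of its underside. Leave it there
- square2: another square shortbread on the baking sheet, same size; leave it there
- square3: square shortbread on the cooling rack, same size; leave it there
- mug: white mug, 82 mm across, 92 mm high, standing beyond the turner; origin: centre of its underside
Things that resemble listed ones, but are neither listed nor needed, are in the scene too. What is shaped like the round but green or pink is not meant.

How it is judged:
By the outcome, as a careful person would: the job done as asked, in the order asked, and still so for the second after the job is handed in, with the robot touching nothing.
It also fails if it takes over 72 s, if anything falls off the work surface, if the arm or the gripper's body presses on something with over 40 N, if the wrist force passes 120 N, or if a joint passes its speed limit or range.

## Robot

A 6-joint arm with a two-finger parallel gripper is mounted at the origin on the work surface. World frame = base frame: x ahead of the robot, y to its left, z up, the work surface at z = 0. Lengths are in mm, angles in degrees, forces in N, time in s.
With the tool pointing down it reaches from about 300 to 850 mm from the base axis. Payload 4.2 kg.
Tool frame: the origin (TCP) lies midway between the tips of the shut fingers; the grasp point (between the pads) lies 19 mm behind it; z points along the fingers, y is the line along which they close (so a half turn about z gives the same grasp; the last joint's range is limited). The gripper opens to 91 mm and grips with 3 to 60 N. Pads are 32 mm wide; open, the fingers measure 118 mm over their backs; the gripper's body (76 mm by 178 mm) begins 60 mm behind the grasp point.
Start: joints at [-75.802, 18.312, 89.639, -0, 72.044, -1.146], TCP at [152.154, -554.52, 213.976] pointing down, gripper open.
Joint ranges: [-177.97, 177.97], [-48.28, 115.42], [12.27, 149.76], [-77.06, 257.06], [2.81, 150.46], [-146.56, 146.56]. Speed limits (degrees/s): [147.25, 147.25, 180, 180, 180, 180].

## Interface

Orientations are given as [roll, pitch, yaw] about the fixed x, y, z axes, in that order (R = Rz(yaw) Ry(pitch) Rx(roll)).
In Python, from workcell import state, grab_frame, camera_model, workorder gives the robot as it stands.
- The arm moves only by the tool carry_out, never from a script. Its argument "commands" is a list of rows, each a list of 7 numbers: the turn, a rotation vector about the tool's x, y, z in degrees, then the shift along the tool's x, y, z in mm, then the opening, from -1 (shut) to 1 (fully open). In form: [[ax, ay, az, dx, dy, dz, hand], ...]. A call has 1 to 20 rows; each row is the pose to reach, as a shift and turn from the pose commanded when the call began, along the tool's axes at that moment; what a row does not reach only later rows make up. A row lasts 1/10 s, in which the tool goes at most 50 mm and 8.59 degrees, less where a joint would pass 70% of its speed; a pose out of reach is approached as far as the arm can. A call with a gripper value outside its range is refused whole. The fingers move at their own pace and stop on an object; "force" is the grip in N (left out, the last holds). Time passes only in rows, so rows that repeat a pose let the fingers close. It gives the time, the measured TCP pose, the force, the opening and the grip force at its end, in the units of the state.
- state(): the state, without advancing time (a new reading comes with each control period).
- grab_frame(name): name is "scene" or "side" or "wrist"; returns the picture (400x640x3 uint8, red, green, blue); there is no depth.
- camera_model(name): a dict with "fx", "fy", "cx", "cy" (pixels), "origin" and "rotation" of the camera in the world; the wrist camera has in their place "mount" (4x4, takes a point from camera to tool coordinates, whose origin is the TCP and whose axes are the flange's). Camera axes: x right, y up, looking along -z (the intrinsics and any distortion apply to the point x, -y, -z); pixel columns grow to the right and rows downward; lengths in mm; the calibration is good to about 2 mm. A picture is of the moment at which its call begins: read the wrist's pose just before it. camera_model takes no time and is no camera call.
- workorder.job_done(): hands the job in; it is judged then, once.
The state is a dict: "time_s": time; "qpos": joint angles; "qvel": joint speeds; "effort": joint torques, N m; "ee_pos": TCP position; "ee_rot": TCP orientation; "force": force on the tool from outside, world axes, zero at the start; "torque": the same for the moment, N m; "gripper_width": finger opening in mm; "gripper_force": force on a finger pad.
Only numpy, scipy, OpenCV 4.12 (cv2) and the standard library are available. Lean on these libraries where they do the work, as an engineer would, in place of code of your own. Each camera call takes 0.05 s, during which the arm holds its last target. There are 200 camera calls.

## Working session

There is one attempt and no reset: what is moved stays moved. The work goes in short steps, Python scripts to look and compute and a tool call to move; the robot and the scene stay as the last step left them, time stands still between calls to the robot, and variables do not carry over. Pictures are saved under pics/ and viewed, at most 10 in all, crops included, and the job is handed in when it is done.

Besides the shell and the picture viewer there is one more tool, called after "Call:" in YAML: its name, and indented under it one key for each argument. carry_out: Moves the arm, as the interface text tells. Its arguments: {"type":"object","properties":{"commands":{"type":"array"},"force":{"type":"number"}},"required":["commands"]}

```bash
ls; mkdir -p pics
python3 - <<'E'
from workcell import *
import cv2,numpy as np
s=state();print(s)
a=[]
for n in("scene","side"):
    i=grab_frame(n)[:,:,::-1];cv2.imwrite(f"pics/{n}0.png",i);a.append(i)
    c=camera_model(n);print(n,c)
w=grab_frame("wrist")[:,:,::-1];cv2.imwrite("pics/wrist0.png",w)
print(camera_model("wrist"))
E
```

```text
pics
{'time_s': 0.0, 'qpos': array([-7.58010872e+01,  1.83523533e+01,  8.97083981e+01,  8.96346474e-04,
        7.20441412e+01, -1.14258926e+00]), 'qvel': array([-0.0022144 , -0.01330783,  0.08777667,  0.06736226,  0.02656854,
        0.03995135]), 'effort': array([-1.46188762e-03, -4.12465310e+01, -2.31974548e+01,  7.25170271e-02,
        4.59424895e-02, -1.48037807e-04]), 'ee_pos': array([ 152.03785761, -553.99186992,  213.09965642]), 'ee_rot': array([-1.79895145e+02, -2.94363454e-03,  1.53412222e+01]), 'force': array([ 0.08591828, -0.47888241,  0.18632734]), 'torque': array([0.06793743, 0.01084061, 0.03648235]), 'gripper_force': 0.0, 'gripper_width': 91.49471283176398}
scene {'fx': 485.60070027779466, 'fy': 485.60070027779466, 'cx': 312.73268357229796, 'cy': 192.17014755022961, 'origin': array([1266.94729171,  -48.06969844,  990.12809148]), 'rotation': array([38.77752597, -0.90903417, 91.85160261])}
side {'fx': 437.9390655810688, 'fy': 437.9390655810688, 'cx': 318.9642296194488, 'cy': 200.4873485664518, 'origin': array([244.61825782, 844.93251783, 866.95573385]), 'rotation': array([  49.89082774,    0.83613174, -165.1682945 ])}
{'fx': 328.68648732570267, 'fy': 328.68648732570267, 'cx': 315.6841930502373, 'cy': 198.2705038492203, 'mount': array([[-1.24682754e-03,  9.72136201e-01,  2.34413423e-01,
         6.75366038e+01],
       [ 9.99999054e-01,  1.07588971e-03,  8.57096901e-04,
        -9.67016991e-01],
       [ 5.81011935e-04,  2.34414270e-01, -9.72136622e-01,
        -1.70553646e+02],
       [ 0.00000000e+00,  0.00000000e+00,  0.00000000e+00,
         1.00000000e+00]])}
```

View pics/scene0.png

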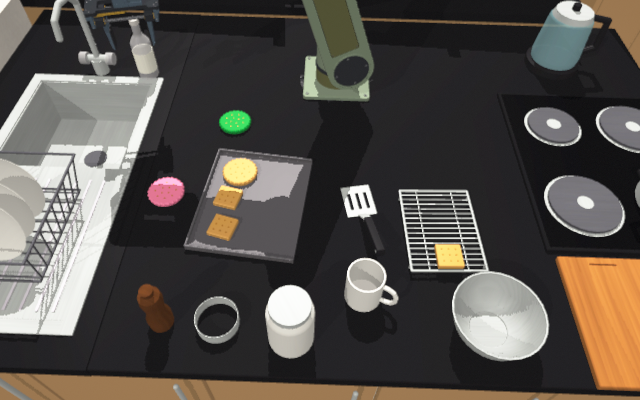

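View pics/side0.png

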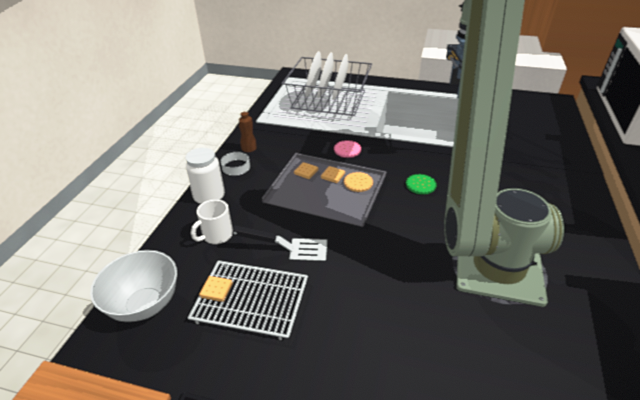

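The scene view shows three discs. The yellow one at (240,172) on the sheet is the round. The green (235,122) and pink (166,192) ones are decoys on the worktop. The turner's blade is at (360,202) with its handle to (378,248), and the rack is at (442,230) with square3 at (450,256). The mug is at (366,285).

```bash
cat > h.py <<'E'
from workcell import *
import cv2,numpy as np
from scipy.spatial.transform import Rotation as R
def cam(n,s=None):
    c=camera_model(n);K=(c["fx"],c["fy"],c["cx"],c["cy"])
    if "origin" in c: return K,np.array(c["origin"]),R.from_euler("xyz",c["rotation"],degrees=True).as_matrix()
    T=np.array(c["mount"]);Rt=R.from_euler("xyz",s["ee_rot"],degrees=True).as_matrix()
    return K,Rt@T[:3,3]+s["ee_pos"],Rt@T[:3,:3]
def ray(C,uv,z):
    (fx,fy,cx,cy),o,M=C;uv=np.atleast_2d(uv).astype(float)
    d=np.c_[(uv[:,0]-cx)/fx,-(uv[:,1]-cy)/fy,-np.ones(len(uv))]@M.T
    return o+d*((z-o[2])/d[:,2])[:,None]
def proj(C,P):
    (fx,fy,cx,cy),o,M=C;p=(np.atleast_2d(P)-o)@M
    return np.c_[cx+fx*p[:,0]/-p[:,2],cy-fy*p[:,1]/-p[:,2]]
def blobs(mask,amin=80):
    cs,_=cv2.findContours(mask.astype(np.uint8),cv2.RETR_EXTERNAL,cv2.CHAIN_APPROX_NONE)
    return [c for c in cs if cv2.contourArea(c)>amin]
E
python3 - <<'E'
from h import *
np.set_printoptions(precision=1,suppress=True)
for n in("scene","side"):
    im=cv2.imread(f"pics/{n}0.png");C=cam(n);hsv=cv2.cvtColor(im,cv2.COLOR_BGR2HSV);H,S,V=cv2.split(hsv)
    for nm,m in(("biscuit",(H>8)&(H<32)&(S>110)&(V>90)),("bright",(S<60)&(V>190))):
        for c in blobs(m):
            (u,v)=c[:,0].mean(0);x,y,w,h=cv2.boundingRect(c)
            if n=="scene" and not(170<u<500 and 140<v<300): continue
            if n=="side" and not(170<u<400 and 130<v<350): continue
            r=ray(C,[[x+w/2,y+h/2]],17 if nm=="biscuit" else 2)[0]
            print(n,nm,[x,y,w,h],cv2.contourArea(c),r, cv2.minAreaRect(c))
C=cam("scene")
print("tray",ray(C,[[220,150],[312,158],[293,260],[187,248]],10))
print("rack",ray(C,[[399,190],[469,190],[487,271],[409,272]],20))
im=cv2.imread("pics/scene0.png")[130:290,170:500]
cv2.imwrite("pics/crop1.png",cv2.resize(im,None,fx=2.4,fy=2.4,interpolation=cv2.INTER_CUBIC))
E
```

```text
scene biscuit [434, 244, 31, 25] 621.5 [663.2 267.5  17. ] ((449.0, 256.0), (24.0, 30.0), 90.0)
scene biscuit [206, 214, 33, 27] 535.5 [ 604.4 -272.6   17. ] ((222.20004272460938, 226.6000213623047), (24.149532318115234, 26.832815170288086), 26.56505012512207)
scene biscuit [213, 186, 30, 24] 411.0 [ 513.6 -272.1   17. ] ((227.3235626220703, 197.70590209960938), (26.19384765625, 20.130456924438477), 14.03624439239502)
scene biscuit [223, 160, 34, 26] 124.0 [ 428.6 -252.4   17. ] ((239.70001220703125, 173.1000213623047), (24.318532943725586, 33.60982894897461), 84.5596694946289)
scene bright [347, 258, 51, 53] 1408.5 [735.5  86.2   2. ] ((369.59271240234375, 282.1116638183594), (51.321434020996094, 46.614532470703125), 76.86598205566406)
scene bright [399, 190, 149, 170] 9743.0 [701.5 320.9   2. ] ((466.22491455078125, 271.51885986328125), (210.19064331054688, 90.34504699707031), 56.427101135253906)
scene bright [344, 185, 33, 33] 673.5 [498.2  65.9   2. ] ((358.1886901855469, 201.66036987304688), (32.96653366088867, 28.570993423461914), 74.05460357666016)
side biscuit [199, 276, 34, 
[... 360 characters left out ...]
27), 18.434947967529297)
side biscuit [294, 163, 24, 16] 220.0 [ 594.6 -262.2   17. ] ((305.45001220703125, 170.14999389648438), (21.187259674072266, 13.914020538330078), 18.43494987487793)
side bright [189, 261, 118, 76] 386.5 [592.  255.4   2. ] ((247.6575927734375, 296.6728820800781), (108.01045227050781, 64.03911590576172), 10.784297943115234)
side bright [276, 236, 50, 24] 614.5 [515.8  60.9   2. ] ((300.4356689453125, 248.64356994628906), (50.74689865112305, 20.696773529052734), 5.710593223571777)
tray [[ 341.1 -319.7   10. ]
 [ 359.2  -63.9   10. ]
 [ 683.7  -97.3   10. ]
 [ 661.6 -348.9   10. ]]
rack [[470.2 164.4  20. ]
 [461.9 346.2  20. ]
 [700.1 346.9  20. ]
 [710.1 168.2  20. ]]
```

View pics/crop1.png

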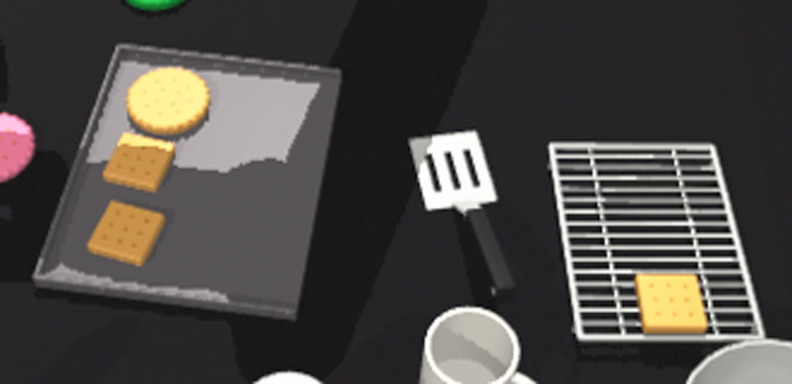

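The crop confirms it: the yellow disc at crop (168,102) is the only round one on the sheet, with the two squares in line below it. The sheet's right-hand edge (+y) is the flat, open one. I'll move over the turner for a wrist view.

Call:
carry_out:
  commands:
    - [0,0,0,560,-500,-40,1]
    - [0,0,0,560,-500,-40,1]
    - [0,0,0,560,-500,-40,1]
    - [0,0,0,560,-500,-40,1]
    - [0,0,0,560,-500,-40,1]
    - [0,0,0,560,-500,-40,1]
    - [0,0,0,560,-500,-40,1]
    - [0,0,0,560,-500,-40,1]
    - [0,0,0,560,-500,-40,1]
    - [0,0,0,560,-500,-40,1]
    - [0,0,0,560,-500,-40,1]
    - [0,0,0,560,-500,-40,1]
    - [0,0,0,560,-500,-40,1]
    - [0,0,0,560,-500,-40,1]
    - [0,0,0,560,-500,-40,1]
    - [0,0,0,560,-500,-40,1]
    - [0,0,0,560,-500,-40,1]
    - [0,0,0,560,-500,-40,1]
    - [0,0,0,560,-500,-40,1]
    - [0,0,0,560,-500,-40,1]

```text
time_s: 2.15
ee_pos: [559.4, 74.6, 254.2]
ee_rot: [180.0, -0.0, 15.2]
force: [0.5, 0.9, -0.4]
gripper_width: 91.5
gripper_force: 0.0
```

Run:
```python
from h import *
import json
s=state();im=grab_frame("wrist")[:,:,::-1];cv2.imwrite("pics/w1.png",im)
json.dump({k:list(map(float,s[k])) for k in("ee_pos","ee_rot")},open("w1.json","w"));print(s["ee_pos"],s["ee_rot"])
```

```text
[559.36253261  74.62889506 254.22293954] [ 1.79987333e+02 -7.78752289e-03  1.52423149e+01]
```

View pics/w1.png

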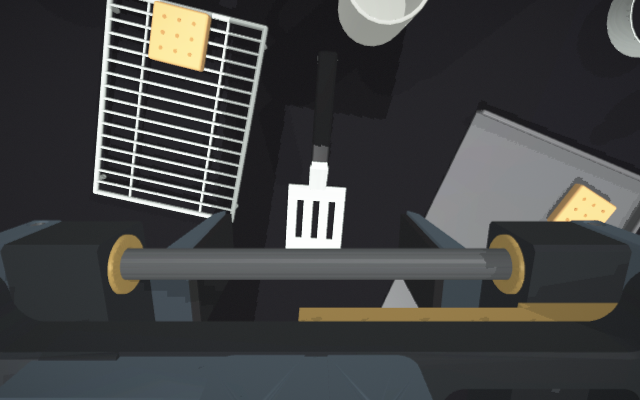

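The wrist view shows the blade heel corners at about (289,184) and (345,187). The handle runs from (320,150) to (327,53), the sheet's open-side corner is at (481,112), and the near rack corners are at (97,193) and (233,218).

Run:
```python
from h import *
import json
np.set_printoptions(precision=1,suppress=True)
s=json.load(open("w1.json"));C=cam("wrist",s);im=cv2.imread("pics/w1.png")
g=cv2.cvtColor(im,cv2.COLOR_BGR2GRAY)
m=(g>200);m[:,:270]=0;m[:,360:]=0;m[:150]=0;m[246:]=0
for v in (170,180,186,190,200,210,220,230,240):
    u=np.flatnonzero(m[v]);print(v,u.min(),u.max())
# blade side edges on z=2
L=np.array([[np.flatnonzero(m[v]).min()-.5+.0,v] for v in range(192,245)]);Rr=np.array([[np.flatnonzero(m[v]).max()+.5,v] for v in range(192,245)])
l=ray(C,L,2)[:,:2];r=ray(C,Rr,2)[:,:2]
for e in(l,r):
    d=np.polyfit(e[:,0],e[:,1],1);print("edge slope deg",np.degrees(np.arctan(d[0])),"y at500",np.polyval(d,500))
mid=(l+r)/2;d=np.polyfit(mid[:,0],mid[:,1],1);print("mid",np.degrees(np.arctan(d[0])),np.polyval(d,[480,500,560,620]))
print("width",np.linalg.norm(l-r,axis=1).mean())
for x in(292,298,336,342): 
    c=np.flatnonzero(m[:,x]);print("heel",x,c.min(),ray(C,[[x,c.min()-.5]],2)[0])
print("handle",ray(C,[[320,150]],37),ray(C,[[327,53]],72))
print("scene tip", ray(cam("scene"),[[341,188],[368.5,185]],1))
# handle row profile
for v in range(60,160,15): print(v,g[v,300:345].tolist()[::3])
print("tray corner",ray(C,[[481,112]],3),"rack",ray(C,[[95,194],[233,219],[267,27]],18))
```

```text
170 310 327
180 309 326
186 289 325
190 288 345
200 288 344
210 287 343
220 287 342
230 286 341
240 286 340
edge slope deg 11.324296139591283 y at500 99.5838856484369
edge slope deg 11.4900218275668 y at500 23.18402276843112
mid 11.409408269648408 [57.4 61.4 73.5 85.6]
width 75.0563280674928
heel 292 185 [535.6 101.6   2. ]
heel 298 185 [537.7  94.    2. ]
heel 336 187 [548.2  45.3   2. ]
heel 342 188 [548.9  37.3   2. ]
handle [[591.5  79.4  37. ]] [[689.   99.3  72. ]]
scene tip [[454.7  15.9   1. ]
 [441.1  88.9   1. ]]
60 [24, 25, 25, 25, 24, 24, 37, 36, 36, 37, 36, 37, 33, 25, 25]
75 [24, 24, 25, 24, 25, 25, 34, 36, 36, 38, 35, 35, 25, 24, 25]
90 [25, 25, 25, 25, 25, 25, 37, 38, 37, 36, 36, 34, 28, 29, 30]
105 [26, 26, 29, 28, 29, 30, 36, 36, 36, 36, 36, 30, 28, 28, 29]
120 [38, 39, 38, 38, 38, 34, 37, 36, 35, 35, 34, 37, 39, 38, 39]
135 [39, 39, 38, 38, 37, 35, 37, 36, 36, 36, 31, 37, 39, 38, 38]
150 [39, 38, 38, 38, 42, 99, 94, 92, 88, 74, 35, 39, 39, 38, 39]
tray corner [[ 686.1 -102.3    3. ]] rack [[461.6 339.7  18. ]
 [475.  163.8  18. ]
 [707.5 173.1  18. ]]
```

Call:
carry_out:
  commands:
    - [0,0,3.8,49,4,60,1]
    - [0,0,3.8,49,4,60,1]
    - [0,0,3.8,49,4,100,1]
    - [0,0,3.8,49,4,140,1]
    - [0,0,3.8,49,4,170,1]
    - [0,0,3.8,49,4,200,1]
    - [0,0,3.8,49,4,215,1]
    - [0,0,3.8,49,4,228.5,1]
    - [0,0,3.8,49,4,228.5,1]
    - [0,0,3.8,49,4,228.5,1]

```text
time_s: 3.2
ee_pos: [608.7, 84.7, 26.0]
ee_rot: [180.0, -0.1, 11.5]
force: [-1.3, 0.7, 0.7]
gripper_width: 91.4
gripper_force: 0.0
```

Run:
```python
from h import *
s=state();print(s["ee_pos"],s["ee_rot"],s["force"])
a=grab_frame("wrist")[:,:,::-1];b=grab_frame("scene")[150:300,300:440,::-1]
cv2.imwrite("pics/g1.png",np.hstack([cv2.resize(a[0:260,180:460],(420,390)),cv2.resize(b,(364,390))]))
```

```text
[608.69424254  84.73913772  26.02314523] [ 1.79991548e+02 -5.83556114e-02  1.15213758e+01] [-1.31867396  0.71810055  0.70469911]
```

View pics/g1.png

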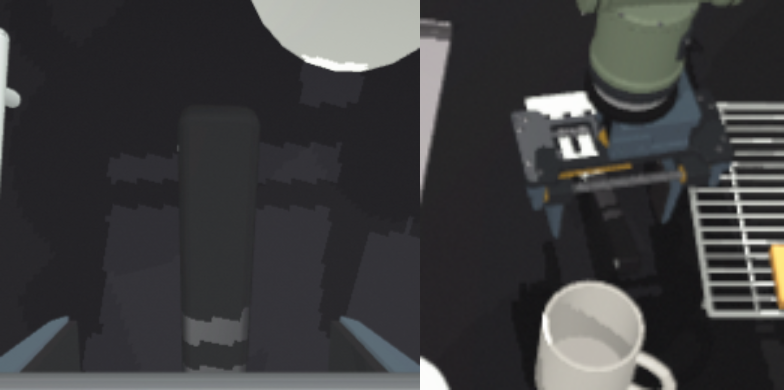

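The handle lies centrally between the open fingers, about 3–4 mm towards tool +y. I'll correct by 3 mm and close.

Call:
carry_out:
  commands:
    - [0,0,0,0,3,0,1]
    - [0,0,0,0,3,0,1]
    - [0,0,0,0,3,0,-1]
    - [0,0,0,0,3,0,-1]
    - [0,0,0,0,3,0,-1]
    - [0,0,0,0,3,0,-1]
    - [0,0,0,0,3,0,-1]
    - [0,0,0,0,3,0,-1]
    - [0,0,0,0,3,0,-1]
    - [0,0,0,0,3,0,-1]
    - [0,0,0,0,3,0,-1]
    - [0,0,0,0,3,0,-1]
  force: 50

```text
time_s: 4.5
ee_pos: [608.8, 82.0, 25.4]
ee_rot: [180.0, -0.0, 11.5]
force: [-0.3, -0.5, 0.4]
gripper_width: 19.7
gripper_force: 50.0
```

Call:
carry_out:
  commands:
    - [0,0,0,0,0,-20,-1]
    - [0,0,0,0,0,-50,-1]
    - [0,0,0,0,0,-80,-1]
    - [0,0,0,0,0,-100,-1]
    - [0,0,0,0,0,-100,-1]
    - [0,0,0,0,0,-100,-1]

```text
time_s: 5.1
ee_pos: [608.3, 81.9, 124.8]
ee_rot: [180.0, 0.0, 11.5]
force: [1.0, 0.5, -1.4]
gripper_width: 19.5
gripper_force: 50.0
```

Run:
```python
from h import *
np.set_printoptions(precision=1,suppress=True)
P={}
for n,box in(("scene",(215,265,150,192)),("side",(340,378,165,200))):
    im=cv2.imread(f"pics/{n}0.png");C=cam(n);h,s_,v=cv2.split(cv2.cvtColor(im,cv2.COLOR_BGR2HSV))
    m=((h>8)&(h<36)&(s_>60)&(v>90));M=np.zeros_like(m);x0,x1,y0,y1=box;M[y0:y1,x0:x1]=m[y0:y1,x0:x1]
    c=max(blobs(M,50),key=cv2.contourArea);x,y,w,hh=cv2.boundingRect(c)
    pts=c[:,0].astype(float);cen=[x+w/2-.5,y+hh/2-.5]
    # fit: far-side contour (upper half) on z=17 belongs to the top circle r=45
    up=pts[pts[:,1]<y+hh*.5]+np.array([0,-.3]);q=ray(C,up,17)[:,:2]
    from scipy.optimize import least_squares
    f=least_squares(lambda p:np.hypot(*(q-p).T)-45,q.mean(0)).x
    print(n,[x,y,w,hh],"circle centre",f)
    for nm,poly in (("scene",[[219.5,149],[312,157],[293,260.5],[186.5,248.5]]),):pass
# turner vs rack/tray in scene + side: tray open edge & back rim corners
S=cam("side")
print("side tray corners",ray(S,[[294,155],[386,182],[264,201],[374,222]],[10]))
print("rack side",ray(S,[[190,320],[281,335],[224,262],[307,271]],20))
s=state();print(s["ee_pos"],s["ee_rot"],s["force"],s["torque"])
```

```text
scene [222, 157, 36, 30] circle centre [ 417.8 -255.1]
side [343, 172, 31, 20] circle centre [ 420.3 -256.1]
side tray corners [[ 664.  -351.5   10. ]
 [ 333.1 -274.9   10. ]
 [ 678.9  -93.1   10. ]
 [ 339.7  -80.7   10. ]]
rack side [[691.2 355.   20. ]
 [477.5 340.7  20. ]
 [689.1 173.2  20. ]
 [472.6 150.1  20. ]]
[608.3  81.9 124.8] [180.    0.   11.5] [ 1.   0.5 -1.4] [ 0.1 -0.1 -0. ]
```

Call:
carry_out:
  commands:
    - [0,0,-8,-20,8,0,-1]
    - [0,0,-16,-40,16,0,-1]
    - [0,0,-24,-60,24,0,-1]
    - [0,0,-32,-80,32,0,-1]
    - [0,0,-40,-102,38,0,-1]
    - [0,0,-48,-124,46,0,-1]
    - [0,0,-56,-146,54,0,-1]
    - [0,0,-64,-166,62,0,-1]
    - [0,0,-72,-180,68,0,-1]
    - [0,0,-73.5,-187,70,0,-1]
    - [0,0,-73.5,-187,70,20,-1]
    - [0,0,-73.5,-187,70,50,-1]
    - [0,0,-73.5,-187,70,50,-1]
    - [0,0,-73.5,-187,70,50,-1]
    - [0,0,-73.5,-187,70,50,-1]

```text
time_s: 6.6
ee_pos: [440.2, -24.0, 75.9]
ee_rot: [179.9, 0.0, 85.1]
force: [-0.2, 0.3, -1.3]
gripper_width: 19.5
gripper_force: 50.0
```

Run:
```python
from h import *
np.set_printoptions(precision=1,suppress=True)
s=state();print(s["ee_pos"],s["ee_rot"],s["force"],s["torque"])
a=grab_frame("scene")[100:280,170:410,::-1];b=grab_frame("side")[130:270,230:417,::-1]
cv2.imwrite("pics/t1.png",np.hstack([cv2.resize(a,(400,300)),cv2.resize(b,(400,300))]))
```

```text
[440.2 -24.   75.9] [179.9   0.   85.1] [-0.2  0.3 -1.3] [ 0.1 -0.1 -0. ]
```

View pics/t1.png

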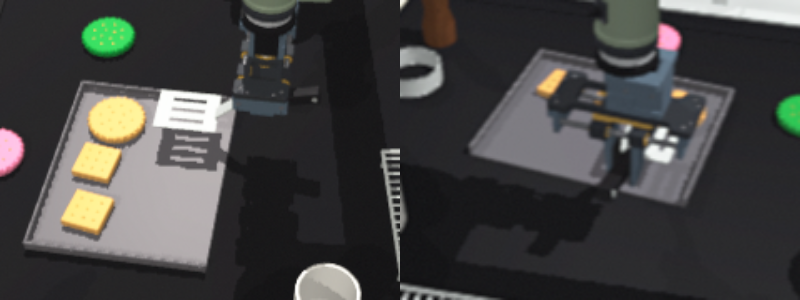

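The blade is held level and in line with the round, with its shadow falling on the sheet. Next I'll lower it, slightly nose-down.

Call:
carry_out:
  commands:
    - [0,1,0,0,0,15,-1]
    - [0,2,0,0,0,28,-1]
    - [0,2,0,0,0,35,-1]
    - [0,2,0,0,0,38,-1]
    - [0,2,0,0,0,38,-1]
    - [0,2,0,0,0,38,-1]
    - [0,2,0,0,0,38,-1]

```text
time_s: 7.4
ee_pos: [440.1, -24.0, 38.0]
ee_rot: [179.9, -2.0, 85.1]
force: [-0.5, 0.7, -0.9]
gripper_width: 19.8
gripper_force: 50.0
```

Call:
carry_out:
  commands:
    - [0,0,0,0,0,1,-1]
    - [0,0,0,0,0,2,-1]
    - [0,0,0,0,0,2,-1]
    - [0,0,0,0,0,2,-1]

```text
time_s: 7.8
ee_pos: [439.5, -23.9, 35.4]
ee_rot: [-180.0, -2.0, 85.0]
force: [0.4, 0.6, -2.5]
gripper_width: 19.8
gripper_force: 50.0
```

Call:
carry_out:
  commands:
    - [0,0,0,0,0,0.5,-1]
    - [0,0,0,0,0,1,-1]
    - [0,0,0,0,0,1,-1]
    - [0,0,0,0,0,1,-1]

```text
time_s: 8.2
ee_pos: [439.6, -23.9, 34.4]
ee_rot: [-180.0, -2.0, 85.0]
force: [-0.8, 0.1, -1.2]
gripper_width: 19.4
gripper_force: 50.0
```

Call:
carry_out:
  commands:
    - [0,0,0,0,0,0.5,-1]
    - [0,0,0,0,0,0.5,-1]
    - [0,0,0,0,0,0.5,-1]

```text
time_s: 8.5
ee_pos: [439.7, -23.9, 34.0]
ee_rot: [180.0, -2.0, 85.0]
force: [0.2, -0.6, -0.8]
gripper_width: 19.6
gripper_force: 50.0
```

Call:
carry_out:
  commands:
    - [0,0,0,0,0,0.5,-1]
    - [0,0,0,0,0,0.5,-1]
    - [0,0,0,0,0,0.5,-1]

```text
time_s: 8.8
ee_pos: [439.8, -23.9, 33.6]
ee_rot: [180.0, -2.0, 85.1]
force: [-0.4, 0.4, 1.5]
gripper_width: 20.0
gripper_force: 50.0
```

Run:
```python
from h import *
np.set_printoptions(precision=2,suppress=True)
s=state();print(s["ee_pos"],s["ee_rot"],s["force"],s["torque"])
a=grab_frame("scene")[:,:,::-1];cv2.imwrite("pics/t2full.png",a)
s=state();print(s["force"],s["torque"])
cv2.imwrite("pics/t2.png",cv2.resize(a[130:230,200:340],(784,560),interpolation=cv2.INTER_CUBIC))
```

```text
[439.75 -23.88  33.59] [179.98  -1.99  85.05] [-0.42  0.39  1.49] [-0.22 -0.05 -0.03]
[-0.3   1.13  2.18] [-0.23  0.   -0.05]
```

View pics/t2.png

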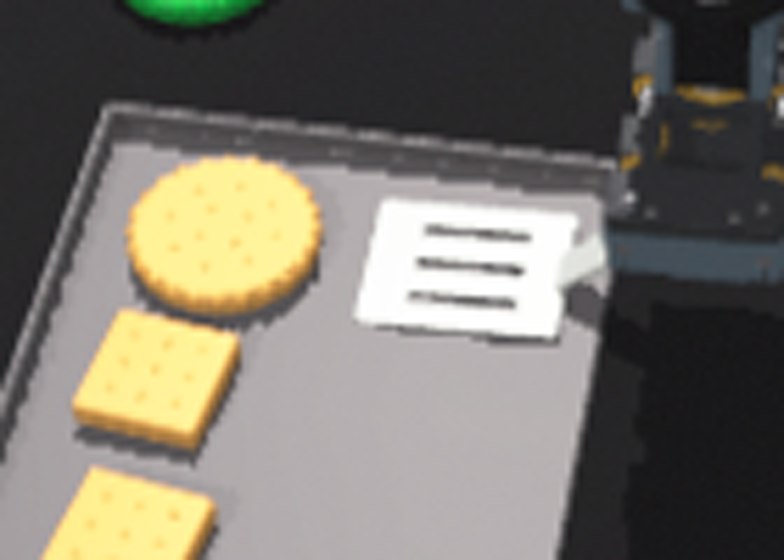

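The blade tip is on the sheet with about 3 N of contact and points at the round's centre, and its swept path clears square1. Now I'll slide it in slowly.

Call:
carry_out:
  commands:
    - [0,0,0,-3,0,-0.3,-1]
    - [0,0,0,-6,0,-0.4,-1]
    - [0,0,0,-9,0,-0.5,-1]
    - [0,0,0,-12,0,-0.6,-1]
    - [0,0,0,-15,0,-0.7,-1]
    - [0,0,0,-18,0,-0.8,-1]
    - [0,0,0,-21,0,-0.9,-1]
    - [0,0,0,-24,0,-1.0,-1]
    - [0,0,0,-27,0,-1.1,-1]
    - [0,0,0,-30,0,-1.2,-1]
    - [0,0,0,-33,0,-1.35,-1]
    - [0,0,0,-36,0,-1.45,-1]
    - [0,0,0,-39,0,-1.55,-1]
    - [0,0,0,-42,0,-1.65,-1]
    - [0,0,0,-45,0,-1.75,-1]
    - [0,0,0,-45,0,-1.75,-1]

```text
time_s: 10.45
ee_pos: [435.7, -69.3, 33.6]
ee_rot: [180.0, -2.0, 85.0]
force: [0.5, 0.1, 0.4]
gripper_width: 19.7
gripper_force: 50.0
```

Call:
carry_out:
  commands:
    - [0,0,0,-2,0,-0.1,-1]
    - [0,0,0,-4,0,-0.15,-1]
    - [0,0,0,-6,0,-0.2,-1]
    - [0,0,0,-8,0,-0.3,-1]
    - [0,0,0,-10,0,-0.35,-1]
    - [0,0,0,-12,0,-0.4,-1]
    - [0,0,0,-14,0,-0.5,-1]
    - [0,0,0,-16,0,-0.55,-1]
    - [0,0,0,-18,0,-0.6,-1]
    - [0,0,0,-20,0,-0.7,-1]
    - [0,0,0,-20,0,-0.7,-1]

```text
time_s: 11.55
ee_pos: [434.0, -89.1, 33.6]
ee_rot: [180.0, -2.0, 85.0]
force: [0.3, -0.2, 0.7]
gripper_width: 19.5
gripper_force: 50.0
```

Run:
```python
from h import *
np.set_printoptions(precision=2,suppress=True)
s=state();print(s["ee_pos"],s["ee_rot"],s["force"],s["torque"])
a=grab_frame("scene")[:,:,::-1]
cv2.imwrite("pics/t3.png",cv2.resize(a[130:230,200:340],(784,560),interpolation=cv2.INTER_CUBIC))
```

```text
[433.98 -89.08  33.59] [180.    -1.97  85.04] [ 0.35 -0.23  0.73] [-0.4  -0.05  0.  ]
```

View pics/t3.png

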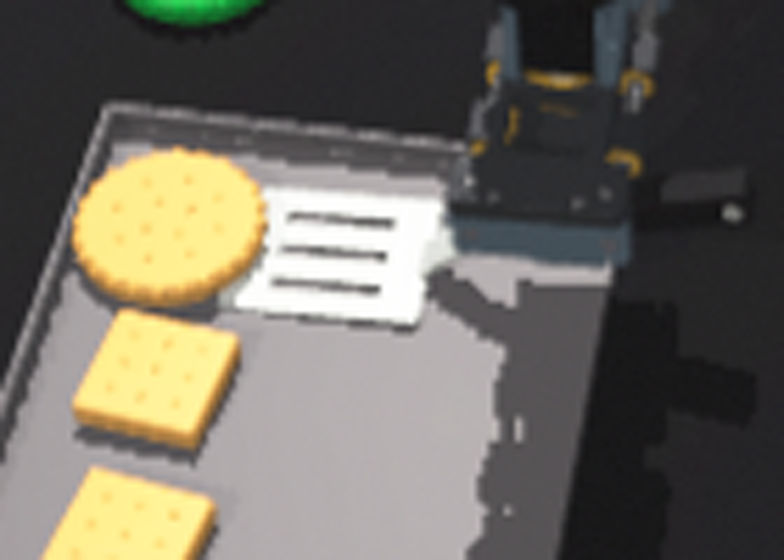

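The round has slid back to the rim and the tip is starting under it. I'll continue.

Call:
carry_out:
  commands:
    - [0,0,0,-2,0,-0.1,-1]
    - [0,0,0,-4,0,-0.15,-1]
    - [0,0,0,-6,0,-0.2,-1]
    - [0,0,0,-8,0,-0.3,-1]
    - [0,0,0,-10,0,-0.35,-1]
    - [0,0,0,-12,0,-0.4,-1]
    - [0,0,0,-14,0,-0.5,-1]
    - [0,0,0,-16,0,-0.55,-1]
    - [0,0,0,-18,0,-0.6,-1]
    - [0,0,0,-20,0,-0.7,-1]

```text
time_s: 12.6
ee_pos: [432.2, -108.8, 33.6]
ee_rot: [180.0, -2.0, 85.0]
force: [0.7, 1.0, 1.3]
gripper_width: 19.9
gripper_force: 50.0
```

Call:
carry_out:
  commands:
    - [0,0,0,-2,0,-0.1,-1]
    - [0,0,0,-4,0,-0.15,-1]
    - [0,0,0,-6,0,-0.2,-1]
    - [0,0,0,-8,0,-0.3,-1]
    - [0,0,0,-10,0,-0.35,-1]
    - [0,0,0,-12,0,-0.4,-1]
    - [0,0,0,-14,0,-0.5,-1]
    - [0,0,0,-16,0,-0.55,-1]
    - [0,0,0,-18,0,-0.6,-1]
    - [0,0,0,-20,0,-0.7,-1]

```text
time_s: 13.6
ee_pos: [430.5, -128.7, 33.6]
ee_rot: [-180.0, -2.0, 85.0]
force: [0.8, 2.1, 2.4]
gripper_width: 20.0
gripper_force: 50.0
```

Call:
carry_out:
  commands:
    - [0,0,0,-2,0,-0.1,-1]
    - [0,0,0,-4,0,-0.15,-1]
    - [0,0,0,-6,0,-0.2,-1]
    - [0,0,0,-8,0,-0.3,-1]
    - [0,0,0,-10,0,-0.35,-1]
    - [0,0,0,-12,0,-0.4,-1]
    - [0,0,0,-14,0,-0.5,-1]
    - [0,0,0,-16,0,-0.55,-1]
    - [0,0,0,-16,0,-0.55,-1]

```text
time_s: 14.5
ee_pos: [429.1, -144.9, 33.6]
ee_rot: [180.0, -2.0, 85.0]
force: [-0.1, 0.9, 1.5]
gripper_width: 20.2
gripper_force: 50.0
```

Run:
```python
from h import *
np.set_printoptions(precision=2,suppress=True)
s=state();print(s["ee_pos"],s["ee_rot"],s["force"],s["torque"])
a=grab_frame("scene")[:,:,::-1]
cv2.imwrite("pics/t4.png",cv2.resize(a[130:230,200:340],(784,560),interpolation=cv2.INTER_CUBIC))
```

```text
[ 429.13 -144.9    33.58] [180.    -1.97  85.04] [-0.08  0.92  1.53] [-0.36  0.02 -0.04]
```

View pics/t4.png

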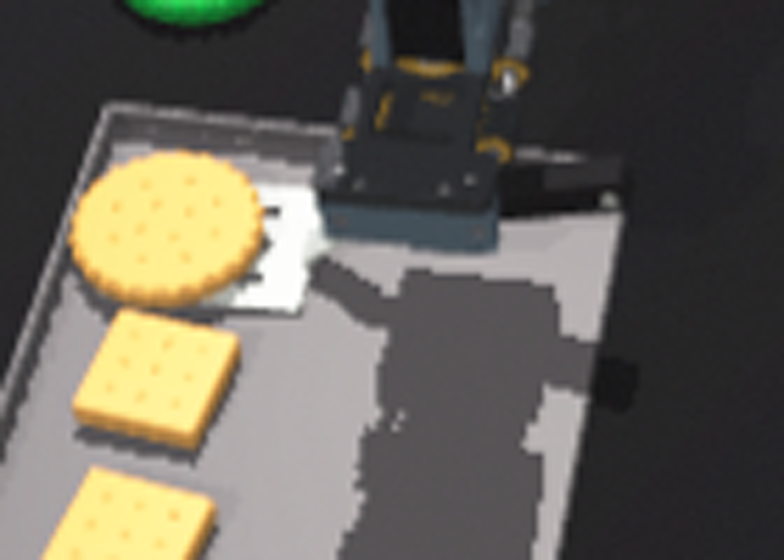

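The blade is about 75 mm under, with roughly 18 mm of heel still showing. I'll go 8 mm further, then tilt back and lift.

Call:
carry_out:
  commands:
    - [0,0,0,-1.5,0,-0.05,-1]
    - [0,0,0,-3,0,-0.1,-1]
    - [0,0,0,-4.5,0,-0.15,-1]
    - [0,0,0,-6,0,-0.2,-1]
    - [0,0,0,-7.5,0,-0.25,-1]
    - [0,0,0,-9,0,-0.3,-1]
    - [0,0,0,-9,0,-0.3,-1]

```text
time_s: 15.25
ee_pos: [428.4, -153.8, 33.6]
ee_rot: [180.0, -2.0, 85.0]
force: [0.9, 0.6, 1.1]
gripper_width: 19.8
gripper_force: 50.0
```

Call:
carry_out:
  commands:
    - [0,-0.5,0,0.4,0,-0.3,-1]
    - [0,-1,0,0.8,0,-0.6,-1]
    - [0,-1.5,0,1.2,0,-1,-1]
    - [0,-2,0,1.6,0,-1.5,-1]
    - [0,-2.5,0,2,0,-2,-1]
    - [0,-3,0,2.4,0,-2.5,-1]
    - [0,-3.5,0,2.8,0,-3.5,-1]
    - [0,-4,0,3.2,0,-5,-1]
    - [0,-4.5,0,3.5,0,-7,-1]
    - [0,-5,0,4,0,-10,-1]
    - [0,-5,0,4,0,-13,-1]
    - [0,-5,0,4,0,-17,-1]
    - [0,-5,0,4,0,-22,-1]
    - [0,-5,0,4,0,-27,-1]
    - [0,-5,0,4,0,-32,-1]
    - [0,-5,0,4,0,-37,-1]
    - [0,-5,0,4,0,-41,-1]
    - [0,-5,0,4,0,-44,-1]
    - [0,-5,0,4,0,-45,-1]
    - [0,-5,0,4,0,-45,-1]

```text
time_s: 17.25
ee_pos: [428.6, -151.1, 78.8]
ee_rot: [180.0, 3.0, 85.0]
force: [0.0, -0.7, -1.7]
gripper_width: 19.6
gripper_force: 50.0
```

Run:
```python
from h import *
np.set_printoptions(precision=2,suppress=True)
s=state();print(s["ee_pos"],s["ee_rot"],s["force"],s["torque"])
for n in("scene","side"):
    im=grab_frame(n)[:,:,::-1];cv2.imwrite(f"pics/{n}5.png",im);C=cam(n);h,sa,v=cv2.split(cv2.cvtColor(im,cv2.COLOR_BGR2HSV))
    for c in blobs((h>8)&(h<36)&(sa>60)&(v>90),60):
        x,y,w,k=cv2.boundingRect(c)
        if 150<x<480 and 120<y<300: print(n,[x,y,w,k],ray(C,[[x+w/2-.5,y+k/2-.5]],17)[0],ray(C,[[x+w/2-.5,y+k/2-.5]],68)[0])
```

```text
[ 428.61 -151.07   78.82] [179.99   3.01  85.04] [ 0.01 -0.66 -1.7 ] [ 0.26 -0.14  0.  ]
scene [434, 244, 31, 25] [661.9  266.54  17.  ] [693.61 250.05  68.  ]
scene [206, 213, 33, 28] [ 601.57 -274.21   17.  ] [ 636.44 -262.36   68.  ]
scene [213, 185, 30, 26] [ 512.08 -273.61   17.  ] [ 551.64 -261.79   68.  ]
scene [209, 142, 37, 29] [ 369.17 -295.34   17.  ] [ 416.22 -282.38   68.  ]
side [199, 275, 34, 27] [675.65 254.29  17.  ] [649.79 289.73  68.  ]
side [321, 166, 20, 18] [ 512.08 -262.65   17.  ] [ 496.04 -196.19   68.  ]
side [294, 162, 25, 17] [ 596.13 -267.56   17.  ] [ 575.03 -200.81   68.  ]
side [335, 157, 38, 15] [ 451.38 -337.67   17.  ] [ 438.97 -266.71   68.  ]
```

The round is riding on the blade: its blob has moved to about (416,-282) at the raised height, and the squares have not moved. I'll carry it smoothly towards the rack.

Call:
carry_out:
  commands:
    - [0,0,0,0.4,0,0,-1]
    - [0,-0.3,0,3.2,0.4,-0.3,-1]
    - [0,-0.5,-0.2,9.7,1.2,-1.1,-1]
    - [0,-0.7,-0.4,20.9,2.5,-2.3,-1]
    - [0,-1,-0.6,36.7,4.4,-4,-1]
    - [0,-1.2,-0.9,57.3,6.8,-6.3,-1]
    - [0,-1.5,-1.2,81.5,9.7,-9,-1]
    - [0,-1.7,-1.5,108.3,12.8,-11.9,-1]
    - [0,-2,-1.8,136.5,16.2,-15,-1]
    - [0,-2,-2.1,164.7,19.6,-18.1,-1]
    - [0,-2,-2.4,191.5,22.7,-21,-1]
    - [0,-2,-2.7,215.7,25.6,-23.7,-1]
    - [0,-2,-2.9,236.3,28,-26,-1]
    - [0,-2,-3.1,252.1,29.9,-27.7,-1]
    - [0,-2,-3.3,263.3,31.2,-28.9,-1]
    - [0,-2,-3.4,269.8,32,-29.7,-1]
    - [0,-2,-3.5,272.6,32.3,-30,-1]
    - [0,-2,-3.5,273,32.4,-30,-1]
    - [0,-2,-3.5,273,32.4,-30,-1]
    - [0,-2,-3.5,273,32.4,-30,-1]

```text
time_s: 19.35
ee_pos: [484.4, 118.7, 94.3]
ee_rot: [-179.7, 5.0, 88.5]
force: [-0.5, -0.4, -2.5]
gripper_width: 19.9
gripper_force: 50.0
```

```bash
cat >> h.py <<'E'
def delta(target,tip=False):
    s=state();Rt=R.from_euler("xyz",s["ee_rot"],degrees=True).as_matrix()
    print(s["time_s"],s["ee_pos"],s["ee_rot"],s["force"],s["torque"],"tool delta",Rt.T@(np.array(target)-s["ee_pos"]))
def rnd(n,z,im):
    C=cam(n);h,sa,v=cv2.split(cv2.cvtColor(im,cv2.COLOR_BGR2HSV))
    for c in blobs((h>8)&(h<36)&(sa>60)&(v>90),60):
        x,y,w,k=cv2.boundingRect(c)
        if 150<x<480 and 120<y<300: print(n,[x,y,w,k],ray(C,[[x+w/2-.5,y+k/2-.5]],z)[0])
E
python3 - <<'E'
from h import *
np.set_printoptions(precision=2,suppress=True)
delta([540.3,390.4,110])
for n in("scene","side"): rnd(n,102,grab_frame(n)[:,:,::-1])
E
```

```text
19.35 [484.36 118.72  94.34] [-179.74    5.01   88.51] [-0.51 -0.39 -2.53] [ 0.22 -0.15 -0.05] tool delta [270.64  48.66 -39.68]
scene [434, 244, 31, 25] [714.75 239.06 102.  ]
scene [206, 213, 33, 28] [ 659.69 -254.46  102.  ]
scene [213, 185, 30, 26] [ 578.01 -253.91  102.  ]
scene [314, 158, 38, 32] [493.11 -11.06 102.  ]
side [199, 275, 34, 27] [632.54 313.36 102.  ]
side [321, 166, 25, 17] [ 478.83 -155.98  102.  ]
```

Call:
carry_out:
  commands:
    - [0,0,0,0.4,0.1,-0.1,-1]
    - [0,0,0,3.1,0.6,-0.5,-1]
    - [0,0,-0.2,9.6,1.7,-1.4,-1]
    - [0,0,-0.4,20.7,3.7,-3.1,-1]
    - [0,0,-0.6,36.4,6.5,-5.4,-1]
    - [0,0,-0.9,56.9,10.2,-8.4,-1]
    - [0,0,-1.2,80.9,14.5,-11.9,-1]
    - [0,0,-1.5,107.5,19.3,-15.9,-1]
    - [0,0,-1.8,135.5,24.4,-20,-1]
    - [0,0,-2.1,163.5,29.4,-24.1,-1]
    - [0,0,-2.4,190.1,34.2,-28.1,-1]
    - [0,0,-2.7,214.1,38.5,-31.6,-1]
    - [0,0,-2.9,234.6,42.2,-34.6,-1]
    - [0,0,-3.1,250.3,45,-36.9,-1]
    - [0,0,-3.3,261.4,47,-38.6,-1]
    - [0,0,-3.4,267.9,48.1,-39.5,-1]
    - [0,0,-3.5,270.6,48.6,-39.9,-1]
    - [0,0,-3.5,271,48.7,-40,-1]
    - [0,0,-3.5,271,48.7,-40,-1]
    - [0,0,-3.5,271,48.7,-40,-1]

```text
time_s: 21.45
ee_pos: [540.3, 390.8, 110.5]
ee_rot: [-179.4, 5.0, 92.0]
force: [-0.1, -0.6, -1.8]
gripper_width: 20.0
gripper_force: 50.0
```

Run:
```python
from h import *
np.set_printoptions(precision=2,suppress=True)
# level-with-5deg-up pose lowered: round mid height print
delta([540.3,390.4,60])
for n in("scene","side"):
    im=grab_frame(n)[:,:,::-1];cv2.imwrite(f"pics/{n}6.png",im);rnd(n,103,im)
```

```text
21.45 [540.28 390.76 110.52] [-179.44    4.99   92.03] [-0.1  -0.6  -1.83] [ 0.27 -0.03  0.02] tool delta [ 4.04  0.49 50.36]
scene [434, 244, 31, 25] [715.37 238.73 103.  ]
scene [206, 213, 33, 28] [ 660.37 -254.22  103.  ]
scene [213, 185, 30, 26] [ 578.79 -253.67  103.  ]
scene [429, 177, 41, 34] [543.65 263.33 103.  ]
side [199, 285, 14, 12] [650.38 325.76 103.  ]
side [255, 258, 26, 26] [538.14 238.71 103.  ]
side [322, 166, 24, 17] [ 477.1  -155.02  103.  ]
```

```bash
cat >> h.py <<'E'
def tcp(tip,th,phi):
    f=np.array([np.cos(np.radians(phi)),np.sin(np.radians(phi)),0]);t=np.radians(th)
    return np.array(tip)+f*(-162.5*np.cos(t)+25.4*np.sin(t))+np.array([0,0,162.5*np.sin(t)+25.4*np.cos(t)])
def rows(seq,phi=-88):
    s=state();Rt=R.from_euler("xyz",s["ee_rot"],degrees=True)
    for tip,th in seq:
        G=R.from_euler("xyz",[180,-th,phi+180],degrees=True)
        print(np.round(np.r_[(Rt.inv()*G).as_rotvec(degrees=True),Rt.inv().apply(tcp(tip,th,phi)-s["ee_pos"])],1).tolist(),"th",th)
E
python3 - <<'E'
from h import *
rows([([546,228,99-75*k],-5+13*k) for k in (0,.2,.4,.6,.8,.9,1)])
E
```

```text
[-0.6, -0.0, 0.0, 1.1, 0.0, 0.3] th -5
[-0.6, 2.6, 0.0, 1.1, 0.1, 7.9] th -2.4
[-0.6, 5.2, 0.0, 0.8, 0.2, 15.5] th 0.20000000000000018
[-0.6, 7.8, -0.0, 0.1, 0.2, 23.3] th 2.8
[-0.6, 10.4, -0.0, -0.9, 0.3, 31.1] th 5.4
[-0.6, 11.7, -0.0, -1.5, 0.3, 35.1] th 6.700000000000001
[-0.6, 13.0, -0.0, -2.2, 0.4, 39.1] th 8
```

Call:
carry_out:
  commands:
    - [-0.3,0.3,0,1,0,1,-1]
    - [-0.6,1,0,1,0,3,-1]
    - [-0.6,1.8,0,1,0,5.5,-1]
    - [-0.6,2.6,0,1,0,8,-1]
    - [-0.6,3.5,0,1,0,10.5,-1]
    - [-0.6,4.3,0,1,0,13,-1]
    - [-0.6,5.2,0,0.8,0.2,15.5,-1]
    - [-0.6,6,0,0.6,0.2,18,-1]
    - [-0.6,7,0,0.4,0.2,21,-1]
    - [-0.6,7.8,0,0.1,0.2,23.3,-1]
    - [-0.6,8.7,0,-0.3,0.2,26,-1]
    - [-0.6,9.5,0,-0.6,0.3,28.5,-1]
    - [-0.6,10.4,0,-0.9,0.3,31.1,-1]
    - [-0.6,11.2,0,-1.2,0.3,33.5,-1]
    - [-0.6,11.7,0,-1.5,0.3,35.1,-1]
    - [-0.6,12.2,0,-1.8,0.4,36.6,-1]
    - [-0.6,12.5,0,-2,0.4,37.5,-1]
    - [-0.6,12.5,0,-2,0.4,37.5,-1]

```text
time_s: 23.35
ee_pos: [540.5, 386.0, 73.1]
ee_rot: [180.0, -7.5, 92.0]
force: [-0.2, 0.4, -1.6]
gripper_width: 19.9
gripper_force: 50.0
```

Run:
```python
from h import *
np.set_printoptions(precision=2,suppress=True)
delta([540.3,390.4,60])
for n in("scene","side"):
    im=grab_frame(n)[:,:,::-1];rnd(n,32,im)
rows([([546,228,21.8],th) for th in (8,10,12,14)]+[([546,228,21],th) for th in (16,18,20,22,24,26,27)])
```

```text
23.35 [540.46 386.02  73.07] [179.96  -7.53  92.  ] [-0.16  0.39 -1.6 ] [ 0.02 -0.1   0.  ] tool delta [ 2.64 -0.01 13.53]
scene [434, 244, 31, 25] [671.23 261.69  32.  ]
scene [206, 213, 33, 28] [ 611.82 -270.72   32.  ]
scene [423, 194, 40, 33] [539.08 264.58  32.  ]
scene [213, 185, 30, 26] [ 523.71 -270.13   32.  ]
side [210, 286, 14, 9] [663.12 269.66  32.  ]
side [321, 166, 25, 17] [ 500.26 -247.57   32.  ]
[0.1, 0.5, 0.0, -1.5, -0.1, 3.6] th 8
[0.1, 2.5, 0.0, -2.5, -0.1, -2.1] th 10
[0.1, 4.5, 0.0, -3.8, -0.1, -7.7] th 12
[0.1, 6.5, 0.0, -5.2, -0.1, -13.2] th 14
[0.1, 8.5, 0.0, -6.9, -0.1, -18.0] th 16
[0.1, 10.5, 0.0, -8.7, -0.1, -23.4] th 18
[0.1, 12.5, 0.0, -10.7, -0.1, -28.8] th 20
[0.1, 14.5, 0.0, -12.9, -0.1, -34.1] th 22
[0.1, 16.5, 0.0, -15.3, -0.1, -39.3] th 24
[0.1, 18.5, 0.0, -17.8, -0.1, -44.5] th 26
[0.1, 19.5, 0.0, -19.2, -0.1, -47.0] th 27
```

Call:
carry_out:
  commands:
    - [0,0,0,-0.5,0,1.5,-1]
    - [0,0.5,0,-1.5,0,3.3,-1]
    - [0,1,0,-1.7,0,2.1,-1]
    - [0,1.7,0,-2.1,0,0.2,-1]
    - [0,2.5,0,-2.5,0,-2.1,-1]
    - [0,3.2,0,-3,0,-4.1,-1]
    - [0,3.9,0,-3.4,0,-6,-1]
    - [0,4.5,0,-3.8,0,-7.7,-1]
    - [0,5.2,0,-4.3,0,-9.6,-1]
    - [0,5.9,0,-4.8,0,-11.5,-1]
    - [0,6.5,0,-5.2,0,-13.2,-1]
    - [0,6.5,0,-5.2,0,-13.2,-1]

```text
time_s: 24.65
ee_pos: [540.9, 379.0, 85.8]
ee_rot: [179.9, -14.0, 92.0]
force: [-0.7, 0.2, -2.0]
gripper_width: 19.2
gripper_force: 50.0
```

Run:
```python
from h import *
np.set_printoptions(precision=2,suppress=True)
delta([540.3,390.4,60])
rnd("scene",32,grab_frame("scene")[:,:,::-1])
rows([([546,228,21.3],th) for th in (15,16,18,20,22,24,26,27)])
```

```text
24.65 [540.91 378.96  85.83] [179.94 -14.05  91.99] [-0.69  0.17 -1.95] [-0.07 -0.15  0.01] tool delta [ 4.84 -0.24 27.84]
scene [434, 244, 31, 25] [671.23 261.69  32.  ]
scene [206, 213, 33, 28] [ 611.82 -270.72   32.  ]
scene [422, 194, 39, 33] [539.24 260.85  32.  ]
scene [213, 185, 30, 26] [ 523.71 -270.13   32.  ]
[0.1, 1.0, -0.0, -0.3, -0.2, -2.3] th 15
[0.1, 2.0, -0.0, -0.8, -0.1, -5.1] th 16
[0.1, 4.0, 0.0, -2.0, -0.1, -10.7] th 18
[0.1, 6.0, 0.0, -3.4, -0.1, -16.3] th 20
[0.1, 8.0, 0.0, -4.9, -0.1, -21.8] th 22
[0.1, 10.0, 0.0, -6.7, -0.1, -27.3] th 24
[0.1, 12.0, 0.0, -8.6, -0.1, -32.7] th 26
[0.1, 13.0, 0.0, -9.7, -0.1, -35.4] th 27
```

Call:
carry_out:
  commands:
    - [0,0.5,0,-0.1,0,-1,-1]
    - [0,1,0,-0.3,0,-2.3,-1]
    - [0,1.5,0,-0.5,0,-3.7,-1]
    - [0,2,0,-0.8,0,-5.1,-1]
    - [0,3,0,-1.4,0,-7.9,-1]
    - [0,4,0,-2,0,-10.7,-1]
    - [0,5,0,-2.7,0,-13.5,-1]
    - [0,6,0,-3.4,0,-16.3,-1]
    - [0,7,0,-4.1,0,-19.1,-1]
    - [0,8,0,-4.9,0,-21.8,-1]
    - [0,9,0,-5.8,0,-24.6,-1]
    - [0,10,0,-6.7,0,-27.3,-1]
    - [0,11,0,-7.6,0,-30,-1]
    - [0,12,0,-8.6,0,-32.7,-1]
    - [0,12,0,-8.6,0,-32.7,-1]

```text
time_s: 26.2
ee_pos: [541.5, 362.4, 115.4]
ee_rot: [179.9, -26.1, 92.0]
force: [0.3, 0.3, -1.6]
gripper_width: 19.7
gripper_force: 50.0
```

Run:
```python
from h import *
np.set_printoptions(precision=2,suppress=True)
delta([540.3,390.4,60])
im=grab_frame("scene")[:,:,::-1];rnd("scene",32,im)
f=-np.array([np.cos(np.radians(-88)),np.sin(np.radians(-88)),0])
rows([(np.array([546,228,20.8])+f*d,26.5) for d in (0,10,20,40,60,80,100,120)])
im2=grab_frame("side")[:,:,::-1]
cv2.imwrite("pics/r1.png",np.hstack([cv2.resize(im[150:290,380:510],(390,420)),cv2.resize(im2[220:350,180:310],(410,420))]))
```

```text
26.2 [541.48 362.4  115.36] [179.95 -26.05  91.97] [ 0.28  0.25 -1.6 ] [-0.28 -0.13  0.05] tool delta [ 0.86 -0.27 62.04]
scene [434, 244, 31, 25] [671.23 261.69  32.  ]
scene [206, 213, 33, 28] [ 611.82 -270.72   32.  ]
scene [421, 193, 39, 34] [537.8  258.57  32.  ]
scene [213, 185, 30, 26] [ 523.71 -270.13   32.  ]
[0.1, 0.5, -0.0, -0.3, -0.1, -1.0] th 26.5
[0.1, 0.5, -0.0, 8.7, -0.1, 3.4] th 26.5
[0.1, 0.5, -0.0, 17.7, -0.1, 7.8] th 26.5
[0.1, 0.5, -0.0, 35.7, -0.1, 16.6] th 26.5
[0.1, 0.5, -0.0, 53.7, -0.1, 25.4] th 26.5
[0.1, 0.5, -0.0, 71.6, -0.1, 34.1] th 26.5
[0.1, 0.5, -0.0, 89.6, -0.1, 42.9] th 26.5
[0.1, 0.5, -0.0, 107.6, -0.2, 51.7] th 26.5
```

View pics/r1.png

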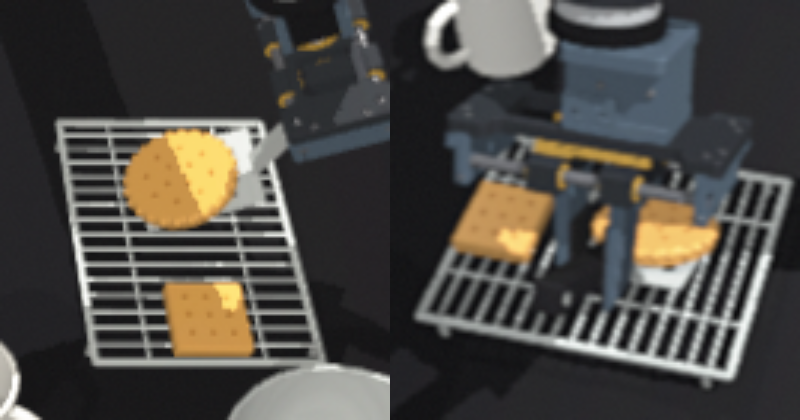

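The round is tilted on the blade over the rack's free part, well clear of square3. I'll withdraw along the wires slowly.

Call:
carry_out:
  commands:
    - [0,0.5,0,0.6,0,-0.5,-1]
    - [0,0.5,0,2.4,0,0.3,-1]
    - [0,0.5,0,4.2,0,1.2,-1]
    - [0,0.5,0,6,0,2.1,-1]
    - [0,0.5,0,8.7,0,3.4,-1]
    - [0,0.5,0,11.4,0,4.7,-1]
    - [0,0.5,0,14.1,0,6,-1]
    - [0,0.5,0,16.8,0,7.4,-1]
    - [0,0.5,0,19.5,0,8.7,-1]
    - [0,0.5,0,22.2,0,10,-1]
    - [0,0.5,0,24.9,0,11.3,-1]
    - [0,0.5,0,27.6,0,12.6,-1]
    - [0,0.5,0,30.3,0,14,-1]
    - [0,0.5,0,33,0,15.3,-1]
    - [0,0.5,0,35.7,0,16.6,-1]
    - [0,0.5,0,35.7,0,16.6,-1]

```text
time_s: 27.9
ee_pos: [539.9, 402.9, 116.1]
ee_rot: [179.9, -26.6, 92.0]
force: [0.3, 0.1, -0.2]
gripper_width: 19.9
gripper_force: 50.0
```

Run:
```python
from h import *
np.set_printoptions(precision=2,suppress=True)
delta([540.3,390.4,60])
for n in("scene","side"):
    im=grab_frame(n)[:,:,::-1];rnd(n,32,im)
f=-np.array([np.cos(np.radians(-88)),np.sin(np.radians(-88)),0])
rows([(np.array([546,228,20.8])+f*d,26.5) for d in (40,60,80,100,120)])
```

```text
27.9 [539.87 402.92 116.12] [179.94 -26.55  92.05] [ 0.34  0.1  -0.23] [-0.2  -0.06 -0.  ] tool delta [-36.3   -0.07  44.6 ]
scene [434, 244, 31, 25] [671.23 261.69  32.  ]
scene [206, 213, 33, 28] [ 611.82 -270.72   32.  ]
scene [422, 196, 39, 32] [543.88 260.23  32.  ]
scene [213, 185, 30, 26] [ 523.71 -270.13   32.  ]
side [252, 297, 21, 13] [544.03 278.47  32.  ]
side [199, 288, 26, 14] [668.93 284.86  32.  ]
side [259, 286, 12, 10] [551.01 242.89  32.  ]
side [206, 277, 50, 11] [640.41 238.85  32.  ]
side [321, 166, 25, 17] [ 500.26 -247.57   32.  ]
side [294, 162, 25, 17] [ 589.92 -247.93   32.  ]
[0.0, -0.0, 0.0, -0.6, -0.0, -0.2] th 26.5
[0.0, -0.0, 0.0, 17.3, -0.0, 8.7] th 26.5
[0.0, -0.0, 0.0, 35.1, 0.0, 17.7] th 26.5
[0.0, -0.0, 0.0, 53.0, 0.0, 26.6] th 26.5
[0.0, -0.0, 0.0, 70.9, 0.0, 35.5] th 26.5
```

The round stays put at about (543,260) while the blade comes out.

Call:
carry_out:
  commands:
    - [0,0,0,2,0,1,-1]
    - [0,0,0,4.5,0,2.2,-1]
    - [0,0,0,7,0,3.5,-1]
    - [0,0,0,9.6,0,4.8,-1]
    - [0,0,0,12.2,0,6.1,-1]
    - [0,0,0,14.8,0,7.4,-1]
    - [0,0,0,17.3,0,8.7,-1]
    - [0,0,0,20,0,10,-1]
    - [0,0,0,22.5,0,11.3,-1]
    - [0,0,0,25,0,12.6,-1]
    - [0,0,0,27.6,0,13.9,-1]
    - [0,0,0,30,0,15.1,-1]
    - [0,0,0,32.6,0,16.4,-1]
    - [0,0,0,35.1,0,17.7,-1]
    - [0,0,0,39.6,0,19.9,-1]
    - [0,0,0,44,0,22.1,-1]
    - [0,0,0,48.6,0,24.4,-1]
    - [0,0,0,53,0,26.6,-1]
    - [0,0,0,57.5,0,28.8,-1]
    - [0,0,0,57.5,0,28.8,-1]

```text
time_s: 30.0
ee_pos: [537.5, 467.6, 116.1]
ee_rot: [179.9, -26.6, 92.1]
force: [-0.4, 0.4, -0.2]
gripper_width: 19.5
gripper_force: 50.0
```

Run:
```python
from h import *
np.set_printoptions(precision=2,suppress=True)
delta([539,475,200])
for n in("scene","side"):
    im=grab_frame(n)[:,:,::-1];rnd(n,32,im)
f=-np.array([np.cos(np.radians(-88)),np.sin(np.radians(-88)),0])
rows([(np.array([546,228,20.8])+f*d,26.5) for d in (100,120)])
```

```text
30.0 [537.54 467.63 116.08] [179.93 -26.56  92.07] [-0.37  0.44 -0.19] [-0.29 -0.08 -0.  ] tool delta [ 44.07   1.81 -71.79]
scene [434, 244, 31, 25] [671.23 261.69  32.  ]
scene [206, 213, 33, 28] [ 611.82 -270.72   32.  ]
scene [422, 198, 39, 32] [550.03 259.42  32.  ]
scene [213, 185, 30, 26] [ 523.71 -270.13   32.  ]
side [258, 281, 26, 27] [533.61 249.16  32.  ]
side [204, 275, 11, 14] [692.07 250.28  32.  ]
side [321, 166, 25, 17] [ 500.26 -247.57   32.  ]
side [294, 163, 25, 16] [ 589.16 -245.31   32.  ]
[0.0, -0.0, 0.0, -4.6, 0.0, -2.3] th 26.5
[0.0, -0.0, 0.0, 13.3, 0.0, 6.6] th 26.5
```

The round now lies flat on the wires at about (545,258) and the blade is clear of it. I'll lift, level and carry the turner back.

Call:
carry_out:
  commands:
    - [0,0,0,9,0,-18,-1]
    - [0,0,0,20,0,-40,-1]
    - [0,0,0,36,0,-72,-1]
    - [0,-6,0,45,0,-90,-1]
    - [0,-14,0,45,0,-90,-1]
    - [0,-22,0,45,0,-90,-1]
    - [0,-26.5,0,45,0,-90,-1]
    - [0,-26.5,0,45,0,-90,-1]
    - [0,-26.5,0,45,0,-90,-1]

```text
time_s: 31.0
ee_pos: [537.2, 466.7, 215.6]
ee_rot: [-180.0, -0.1, 92.0]
force: [-0.3, -0.5, -1.8]
gripper_width: 20.0
gripper_force: 50.0
```

Run:
```python
from h import *
np.set_printoptions(precision=2,suppress=True)
delta([588,78,180])
```

```text
31.0 [537.18 466.68 215.62] [-179.97   -0.05   92.03] [-0.25 -0.47 -1.8 ] [ 0.1  -0.14  0.05] tool delta [-390.28   37.01   35.24]
```

Call:
carry_out:
  commands:
    - [0,0,5,-20,2,0,-1]
    - [0,0,12,-50,5,5,-1]
    - [0,0,20,-85,8,10,-1]
    - [0,0,28,-120,11,15,-1]
    - [0,0,35,-155,15,20,-1]
    - [0,0,42,-190,18,25,-1]
    - [0,0,49,-225,21,28,-1]
    - [0,0,56,-260,25,31,-1]
    - [0,0,63,-295,28,33,-1]
    - [0,0,70,-330,31,35,-1]
    - [0,0,75,-360,34,35,-1]
    - [0,0,79,-380,36,35,-1]
    - [0,0,80.5,-390,37,35,-1]
    - [0,0,80.5,-390,37,35,-1]
    - [0,0,80.5,-390,37,35,-1]
    - [0,0,80.5,-390,37,35,-1]

```text
time_s: 32.6
ee_pos: [588.0, 79.2, 181.4]
ee_rot: [-179.9, -0.1, 11.6]
force: [-0.2, 0.2, -0.7]
gripper_width: 19.8
gripper_force: 50.0
```

Call:
carry_out:
  commands:
    - [0,0,0,0,0,30,-1]
    - [0,0,0,0,0,60,-1]
    - [0,0,0,0,0,90,-1]
    - [0,0,0,0,0,115,-1]
    - [0,0,0,0,0,132,-1]
    - [0,0,0,0,0,142,-1]
    - [0,0,0,0,0,148,-1]
    - [0,0,0,0,0,150,-1]
    - [0,0,0,0,0,150,-1]
    - [0,0,0,0,0,150,-1]

```text
time_s: 33.6
ee_pos: [589.0, 78.5, 32.3]
ee_rot: [-180.0, -0.2, 11.5]
force: [-1.0, -0.4, -1.0]
gripper_width: 19.9
gripper_force: 50.0
```

Run:
```python
from h import *
np.set_printoptions(precision=2,suppress=True)
delta([588,78,25.5])
```

```text
33.6 [589.04  78.51  32.3 ] [-179.99   -0.16   11.51] [-0.96 -0.37 -1.05] [ 0.04 -0.14 -0.03] tool delta [-1.14  0.3   6.79]
```

Call:
carry_out:
  commands:
    - [0,0,0,0,0,2,-1]
    - [0,0,0,0,0,4,-1]
    - [0,0,0,0,0,5.5,-1]
    - [0,0,0,0,0,6.5,-1]
    - [0,0,0,0,0,6.5,-1]
    - [0,0,0,0,0,6.5,-1]

```text
time_s: 34.2
ee_pos: [588.4, 78.3, 25.3]
ee_rot: [-180.0, -0.1, 11.5]
force: [-0.7, -0.8, 4.4]
gripper_width: 19.9
gripper_force: 50.0
```

Contact with the worktop, so I'll release and rise.

Call:
carry_out:
  commands:
    - [0,0,0,0,0,-0.3,0]
    - [0,0,0,0,0,-0.3,0.5]
    - [0,0,0,0,0,-0.3,1]
    - [0,0,0,0,0,-0.3,1]
    - [0,0,0,0,0,-0.3,1]
    - [0,0,0,0,0,-0.3,1]
    - [0,0,0,0,0,-0.3,1]
    - [0,0,0,0,0,-15,1]
    - [0,0,0,0,0,-45,1]
    - [0,0,0,0,0,-90,1]
    - [0,0,0,0,0,-135,1]
    - [0,0,0,0,0,-180,1]
    - [0,0,0,0,0,-220,1]
    - [0,0,0,0,0,-220,1]
    - [0,0,0,0,0,-220,1]
    - [0,0,0,0,0,-220,1]

```text
time_s: 35.8
ee_pos: [587.2, 78.1, 243.2]
ee_rot: [-180.0, 0.1, 11.5]
force: [-0.1, -0.0, 0.5]
gripper_width: 91.0
gripper_force: 0.0
```

Run:
```python
from h import *
np.set_printoptions(precision=1,suppress=True)
s=state();print(s["time_s"],s["ee_pos"],s["force"])
sc=grab_frame("scene")[:,:,::-1];rnd("scene",30,sc);rnd("side",30,grab_frame("side")[:,:,::-1])
s=state();im=grab_frame("wrist")[:,:,::-1];C=cam("wrist",s);cv2.imwrite("pics/wf.png",im);cv2.imwrite("pics/sf.png",sc)
h,sa,v=cv2.split(cv2.cvtColor(im,cv2.COLOR_BGR2HSV))
for c in blobs((sa<60)&(v>190),150): print("bright",cv2.boundingRect(c),ray(C,[c[:,0].mean(0)],2)[0])
for c in blobs((h>8)&(h<36)&(sa>60)&(v>90),150):
    x,y,w,k=cv2.boundingRect(c);print("bisc",[x,y,w,k],ray(C,[[x+w/2,y+k/2]],32)[0],cv2.minEnclosingCircle(c))
a=cv2.imread("pics/scene0.png");d=cv2.absdiff(a,sc).max(2)
print("mug diff",(d[260:312,345:398]>40).sum())
```

```text
35.8 [587.2  78.1 243.2] [-0.1 -0.   0.5]
scene [434, 244, 31, 25] [670.  262.3  30. ]
scene [206, 213, 33, 28] [ 610.5 -271.2   30. ]
scene [422, 197, 39, 33] [547.  260.3  30. ]
scene [213, 185, 30, 26] [ 522.2 -270.6   30. ]
side [244, 281, 41, 34] [545.7 261.1  30. ]
side [199, 275, 34, 27] [669.1 263.3  30. ]
side [321, 166, 25, 17] [ 500.9 -250.2   30. ]
side [294, 162, 25, 17] [ 590.7 -250.5   30. ]
bright (289, 280, 55, 9) [436.2  49.1   2. ]
bright (288, 205, 57, 43) [510.2  64.    2. ]
bright (93, 27, 161, 209) [605.2 263.    2. ]
bright (329, 0, 91, 49) [772.8  46.1   2. ]
bisc [298, 303, 319, 18] [ 449.4 -136.8   32. ] ((457.0, 311.5), 159.22714233398438)
bisc [489, 235, 36, 59] [ 526.1 -177.6   32. ] ((507.0, 264.0), 30.083316802978516)
bisc [107, 235, 36, 59] [430.7 292.6  32. ] ((124.5, 264.0), 30.220125198364258)
bisc [558, 189, 67, 37] [ 616.9 -252.2   32. ] ((591.0, 216.0), 33.24163818359375)
bisc [119, 139, 80, 78] [549.7 260.3  32. ] ((158.7178955078125, 177.686767578125), 42.02861404418945)
bisc [138, 38, 61, 66] [670.5 260.5  32. ] ((167.0, 70.5), 41.62040710449219)
mug diff 250
```

All three views agree. The round is flat at about (547,260), inside the rack and clear of square3. The squares have not moved, the turner lies on the worktop, and the gripper is free.

```bash
python3 -c "
from workcell import workorder
print(workorder.job_done())"
```

```text
the job is handed in; nothing more can be done
None
```

The job is handed in, with no verdict shown: the round shortbread lies flat on the cooling rack's wires, the turner lies on the worktop clear of the sheet and rack, and the squares are where they were; I didn't measure the mug afterwards, but the arm never went near it.

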